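# Switch on three bench instruments in order

## Robot

A 6-joint arm with a two-finger parallel gripper is mounted at the origin on a cart in front of the work surface, level with it; the furniture and walls round the work are solid. World frame = base frame: x ahead of the robot, y to its left, z up, the work surface at z = 0. Lengths are in m, angles in degrees, forces in N, time in s.
With the tool pointing down it reaches from about 0.4 to 0.925 m from the base axis. Payload 12.5 kg.
Tool frame: the origin (TCP) lies between the finger pads; the fingertips stand 22 mm ahead of it and the grasp point (between the pads) lies 3 mm ahead of it (ctrl.tips_ahead is the distance from the TCP to the fingertips, in m); z points along the fingers, y is the line along which they close (so a half turn about z gives the same grasp; the last joint's range is limited). The gripper opens to 95 mm and grips with 3 to 60 N. Pads are 20 mm wide; open, the fingers measure 119 mm over their backs; the gripper's body (75 mm by 180 mm) begins 59 mm behind the grasp point.
Start: joints at [64.595, 28.126, 89.318, -0, 62.55, -6.05], TCP at [0.207, 0.59, 0.237] pointing down, gripper open.
Joint ranges: [-177.58, 177.58], [-47.91, 125.51], [2.72, 160], [-65.01, 245.01], [3.68, 167.84], [-153.87, 153.87]. Speed limits (degrees/s): [127.2, 127.2, 159.86, 180, 180, 180].

## Interface

Orientations are given as [roll, pitch, yaw] about the fixed x, y, z axes, in that order (R = Rz(yaw) Ry(pitch) Rx(roll)).
In Python, from plant import ctrl gives the robot as it stands. The module is installed in compiled form; this text tells all that it offers.
- The arm moves only by the shell command python3 -m inch 'ROWS' [FORCE]. ROWS is a JSON object of lists of equal length, an entry for each row: "xyz": the shift along the tool's x, y, z in units of 40 mm (1.0 is 40 mm), a list of three; "rot": the turn, a rotation vector about the tool's x, y, z in rad, a list of three; "gripper": the gripper's target within -1 to 1 (fully open at 1, half-way at 0, shut at -1). A call has 1 to 12 rows; each row is the pose to reach, as a shift and turn from the pose commanded when the call began, along the tool's axes at that moment; what a row does not reach only later rows make up. A row lasts 1/8 s, in which the tool goes at most 62.5 mm and 10.7 degrees, less where a joint would pass 70% of its speed; a pose out of reach is approached as far as the arm can. A call with a gripper value outside its range is refused whole. The fingers move at their own pace and stop on an object; FORCE is the grip in N (left out, the last holds). Time passes only in rows, so rows that repeat a pose let the fingers close. It gives the time, the measured TCP pose, the force, the opening and the grip force at its end, in the units of the state.
- ctrl.state(): the state, without advancing time (a new reading comes with each control period).
- ctrl.camera(name): name is "side" or "top"; returns (picture, depth): 480x640x3 uint8, red, green, blue; 480x640 float32, m along the optical axis (not along the pixel's ray), 0 where there is no reading.
- ctrl.camera_params(name): a dict with "fx", "fy", "cx", "cy" (pixels), "R" (3x3) and "t" (3): a world point X has camera coordinates R X + t. Camera axes: x right, y down, z forward; pixel columns grow to the right and rows downward; lengths in m; the calibration is good to about 2 mm. A picture is of the moment at which its call begins. camera_params takes no time and is no camera call.
- ctrl.hand_in(): hands the job in; it is judged then, once.
The state is a dict: "clock": time; "joint_positions": joint angles; "joint_velocities": joint speeds; "tau": joint torques, N m; "eef_pos": TCP position; "orientation": TCP orientation; "ft_force": force on the tool from outside, world axes, zero at the start; "moment": the same for the moment, N m; "opening": finger opening in m; "grip_force": force on a finger pad.
Only numpy, scipy, OpenCV 4.12 (cv2) and the standard library are available. Lean on these libraries where they do the work, as an engineer would, in place of code of your own. Each camera call takes 0.05 s, during which the arm holds its last target. There are 200 camera calls.

## Task

Start up the bench: with the fingertips, gently press down the power key at the front of each instrument so that it stays down, in this order: first the magnetic stirrer (round plate), then the balance (square pan), last the vortex mixer (tall, with a cup on top). Only press the keys: do not pick up, shift or knock over the instruments or anything standing among them.

Things in the scene. Friction and masses are not known exactly. Their poses are not given: they have to be found in the camera images.
- stirrer: magnetic stirrer: low white box 180 mm deep, 140 mm wide, with a flat round steel plate of 120 mm across on top (62 mm high) and a lower front strip (41 mm high) that carries its round black power key and a small flat grey window to the right of it, 1.6 kg. Loose, upright on its feet; origin at the centre of its underside, x to its back, y to its left (seen from the front), z up; its front (-x) faces the robot, turned at most 0.3 rad.
- stirrer_key (a joint): travel of the stirrer's power key: 0 = up (off), grows as it is pressed down, 0.008 m = fully down. It starts within 1 mm of up, resists with about 3 N and stays wherever it is left (no spring).
- stirrer_key_top (a point): centre of the top face of the stirrer's power key (round, 24 mm across, at x = -68 mm, y = 0 of the stirrer); moves with the key. With the key up it is 53 mm above the bench and stands 12 mm proud of the housing round it, fully pressed 4 mm proud.
- balance: balance: low white box 180 mm deep, 150 mm wide, 41 mm high, with a square steel pan of 112 x 120 mm (55 mm high) towards its back, a flat grey display strip in front of the pan and, nearest the front edge, its power key, a raised long black bar, 1.6 kg. Loose, upright on its feet; origin at the centre of its underside, x to its back, y to its left (seen from the front), z up; its front (-x) faces the robot, turned at most 0.3 rad.
- balance_key (a joint): travel of the balance's power key: 0 = up (off), grows as it is pressed down, 0.008 m = fully down. It starts within 1 mm of up, resists with about 3 N and stays wherever it is left (no spring).
- balance_key_top (a point): centre of the top face of the balance's power key (bar, 14 mm deep, 50 mm wide, at x = -71 mm, y = 0 of the balance); moves with the key. With the key up it is 53 mm above the bench and stands 12 mm proud of the housing round it, fully pressed 4 mm proud.
- mixer: vortex mixer: the tallest, a white block 160 mm deep, 120 mm wide, 69 mm high, with a round grey neck and a black rubber cup (52 mm across, top at 111 mm) towards its back and a square black power key on top near its front, 2 kg. Loose, upright on its feet; origin at the centre of its underside, x to its back, y to its left (seen from the front), z up; its front (-x) faces the robot, turned at most 0.3 rad.
- mixer_key (a joint): travel of the mixer's power key: 0 = up (off), grows as it is pressed down, 0.008 m = fully down. It starts within 1 mm of up, resists with about 3 N and stays wherever it is left (no spring).
- mixer_key_top (a point): centre of the top face of the mixer's power key (square, 20 mm, at x = -55 mm, y = 0 of the mixer); moves with the key. With the key up it is 81 mm above the bench and stands 12 mm proud of the housing round it, fully pressed 4 mm proud.
- vial_left: small capped plastic vial, 28 mm across, 50 mm tall, standing in the gap between the left and middle instruments; origin at the centre of its underside; a bystander.
- vial_right: small capped plastic vial, 28 mm across, 50 mm tall, standing in the gap between the middle and right instruments; origin at the centre of its underside; a bystander.
- dropper: small white dropper bottle, 29 mm across, 70 mm tall, standing on the balance's pan; origin at the centre of its underside; a bystander.
- marker: marker pen, 138 x 13 mm, lying crosswise at the front left; origin under its middle; a bystander.
- tape: roll of white tape lying flat, 62 mm across, 19 mm high; origin at the centre of its underside; a bystander.
- petri: stack of petri dishes, 62 mm across, 49 mm high, at the right; origin at the centre of its underside; a bystander.
Things that resemble listed ones, but are neither listed nor needed, are in the scene too. Leave any turquoise look-alike of the mixer alone.

How it is judged:
By the outcome, as a careful person would: the job done as asked, in the order asked, and still so for the second after the job is handed in, with the robot touching nothing.
It also fails if it takes over 56 s, if anything falls off the work surface, if the arm or the gripper's body presses on something with over 40 N, if the wrist force passes 120 N, or if a joint passes its speed limit or range.

## Working session

There is one attempt and no reset: what is moved stays moved. The work goes in short steps, Python scripts to look and compute and a shell command to move; the robot and the scene stay as the last step left them, time stands still between calls to the robot, and variables do not carry over. Pictures are saved under pics/ and viewed, at most 10 in all, crops included, and the job is handed in when it is done.

```bash
mkdir -p pics
python3 - <<'E'
from plant import ctrl
import cv2,numpy as np
for n in("top","side"):
    p,d=ctrl.camera(n); cv2.imwrite(f"pics/{n}0.png",p[...,::-1]); np.savez(f"{n}0.npz",p=p,d=d)
    print(n,ctrl.camera_params(n))
s=ctrl.state();print(s["clock"],s["eef_pos"],s["orientation"],s["opening"])
E
```

```text
top {'fx': 556.3140049871048, 'fy': 556.3140049871048, 'cx': 330.55586732887167, 'cy': 246.3706670191076, 'R': array([[-3.28873802e-03, -9.99994271e-01, -8.01317736e-04],
       [-9.83150519e-01,  3.37979798e-03, -1.82766612e-01],
       [ 1.82768273e-01,  1.86744444e-04, -9.83156002e-01]]), 't': array([-0.11397442,  0.5050705 ,  1.36289742])}
side {'fx': 503.8549154139483, 'fy': 503.8549154139483, 'cx': 320.0241581856502, 'cy': 233.23119457590707, 'R': array([[-0.99719522, -0.07049863, -0.02513235],
       [-0.01321575,  0.49637502, -0.86800759],
       [ 0.07366841, -0.86524088, -0.49591449]]), 't': array([0.48304722, 0.11519554, 1.12335688])}
0.1 [0.20701912 0.5895199  0.23612137] [-1.79944097e+02 -4.53473899e-03  1.60648438e+02] 0.09503120540013783
```

View pics/top0.png

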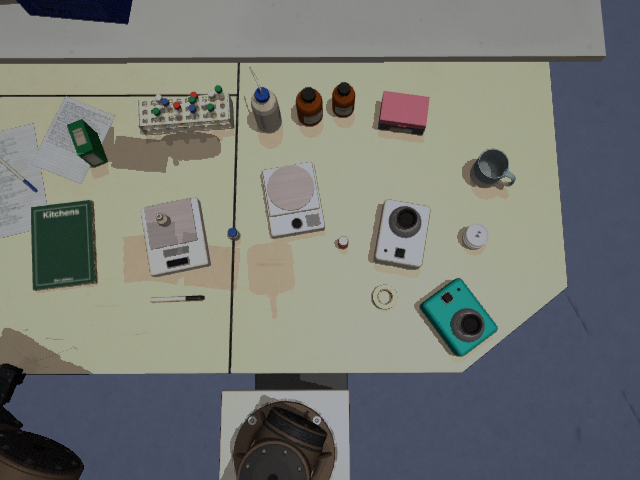

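View pics/side0.png

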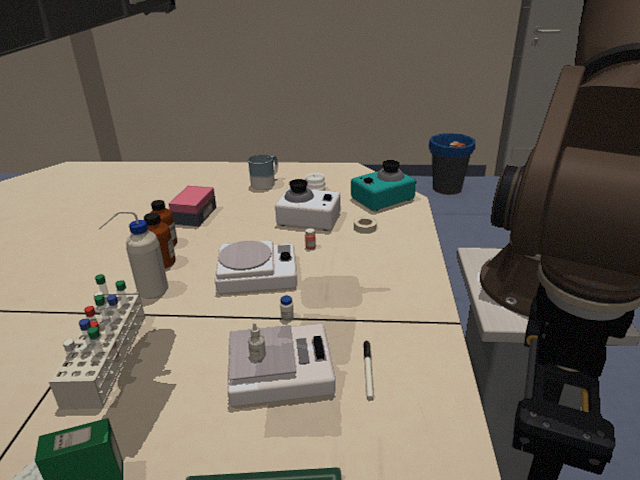

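The top view shows the balance with its key at (177,262), the stirrer with its key at (297,223), and the white mixer with its key at (400,253). The other mixer candidate is turquoise, at (458,317), and is the look-alike to leave alone. Next I measure the keys and check them in a crop.

```bash
cat > h.py <<'E'
import numpy as np
from plant import ctrl
def ray(n,uv,z):
    c=ctrl.camera_params(n);o=-c["R"].T@c["t"]
    d=c["R"].T@np.array([(uv[0]-c["cx"])/c["fx"],(uv[1]-c["cy"])/c["fy"],1])
    return o+d*(z-o[2])/d[2]
def px(n,X):
    c=ctrl.camera_params(n);q=c["R"]@np.array(X)+c["t"];return np.array([c["fx"]*q[0]/q[2]+c["cx"],c["fy"]*q[1]/q[2]+c["cy"]])
def pt(n,uv,dep):
    c=ctrl.camera_params(n);q=dep*np.array([(uv[0]-c["cx"])/c["fx"],(uv[1]-c["cy"])/c["fy"],1]);return c["R"].T@(q-c["t"])
E
python3 - <<'E'
import cv2,numpy as np
from h import *
K={"stirrer":((297,223),(285,256),.053),"balance":((177,262),(319,347),.053),"mixer":((400,253),(327,198),.081)}
for k,(a,b,z) in K.items():
    for n,g in(("top",a),("side",b)):
        f=np.load(n+"0.npz");m=(f["p"].max(2)<60).astype(np.uint8)
        N,L,S,C=cv2.connectedComponentsWithStats(m)
        i=min((i for i in range(1,N) if S[i,4]>=15),key=lambda i:np.hypot(*(C[i]-g)))
        dd=np.median(f["d"][L==i])
        ct=max(cv2.findContours((L==i).astype(np.uint8),0,1)[0],key=len)
        print(k,n,C[i].round(1),S[i,:5],"plane",ray(n,C[i],z).round(4),"depth",pt(n,C[i],dd).round(4))
    # white body outline in top -> yaw
    f=np.load("top0.npz")
    hsv=cv2.cvtColor(f["p"],cv2.COLOR_RGB2HSV)
    m=((hsv[...,1]<30)&(hsv[...,2]>130)).astype(np.uint8);m=cv2.morphologyEx(m,2,np.ones((3,3)))
    N,L,S,C=cv2.connectedComponentsWithStats(m);sub=L[a[1]-15:a[1]+16,a[0]-15:a[0]+16]
    i=np.bincount(sub[sub>0]).argmax();c=np.vstack([x for x in cv2.findContours((L==i).astype(np.uint8),0,1)[0]])
    box=cv2.boxPoints(cv2.minAreaRect(c));W=np.array([ray("top",p,z-.012)[:2] for p in box])
    print("  body px",S[i,4],W.round(3).tolist(),"edges",np.hypot(*(W-np.roll(W,-1,0)).T).round(3), "ctr",W.mean(0).round(3))
p=np.load("top0.npz")["p"];q=np.load("side0.npz")["p"]
A=cv2.resize(p[150:300,130:440],(800,387),interpolation=2);cv2.imwrite("pics/crop.png",A[...,::-1])
E
```

```text
stirrer top [296.4 222.9] [292 218  10  10  75] plane [ 0.5646 -0.0291  0.053 ] depth [ 0.5648 -0.029   0.0518]
stirrer side [285. 256.] [280 252  11   9  78] plane [ 0.565  -0.0191  0.053 ] depth [ 0.5655 -0.0217  0.0513]
  body px 3075 [[0.712, 0.067], [0.736, -0.074], [0.556, -0.102], [0.533, 0.035]] edges [0.143 0.182 0.139 0.181] ctr [ 0.634 -0.019]
balance top [177. 262.] [167 258  21   9 131] plane [0.4649 0.2696 0.053 ] depth [0.465  0.2698 0.0525]
balance side [318.3 347.4] [313 336  11  24 187] plane [0.4663 0.2792 0.053 ] depth [0.4664 0.2783 0.0522]
  body px 2500 [[0.613, 0.378], [0.638, 0.231], [0.458, 0.194], [0.434, 0.339]] edges [0.15  0.184 0.147 0.184] ctr [0.536 0.285]
mixer top [399.5 252.6] [395 248  10  10  71] plane [ 0.4822 -0.2857  0.081 ] depth [ 0.4823 -0.2858  0.0799]
mixer side [327.1 197. ] [324 194   7   7  41] plane [ 0.4827 -0.2741  0.081 ] depth [ 0.4831 -0.2808  0.0778]
  body px 21247 [[0.3, 0.075], [0.724, -0.198], [0.396, -0.666], [0.006, -0.38]] edges [0.504 0.572 0.484 0.542] ctr [ 0.357 -0.292]
```

View pics/crop.png

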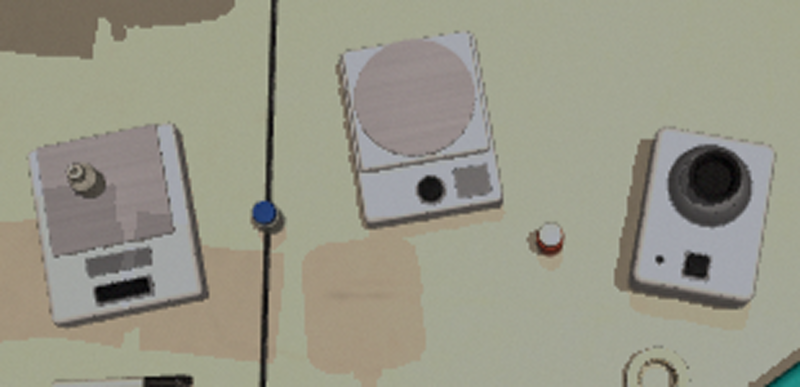

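The crop confirms all three: the stirrer has the round plate and round key, the balance has the square pan with a bar key at its front, and the white mixer has the cup and square key. The key heights and body sizes match the description. The side view's roughly 10 mm y offset comes from the visible key walls, so I use the top view. Moving above the stirrer key now, with the fingers shut.

```bash
python3 -m inch '{"xyz":[[-1.2,-1,0],[-2.4,-2.1,0],[-3.6,-3.1,0],[-4.9,-4.2,0],[-6.1,-5.2,0],[-7.4,-6.3,0],[-8.6,-7.4,0],[-9.9,-8.5,0],[-11.1,-9.5,0],[-12.3,-10.6,0],[-13.56,-11.63,0],[-13.56,-11.63,0]],"rot":[[0,0,-0.05],[0,0,-0.1],[0,0,-0.15],[0,0,-0.2],[0,0,-0.25],[0,0,-0.3],[0,0,-0.35],[0,0,-0.4],[0,0,-0.45],[0,0,-0.505],[0,0,-0.505],[0,0,-0.505]],"gripper":[-1,-1,-1,-1,-1,-1,-1,-1,-1,-1,-1,-1]}'
cat >> h.py <<'E'
from scipy.spatial.transform import Rotation as Ro
def go(x,y,ztip,yaw):
    s=ctrl.state();r=np.array(s["orientation"]);R=Ro.from_euler("xyz",r,degrees=True)
    T=Ro.from_euler("xyz",[180,0,yaw],degrees=True)
    d=np.array([x,y,ztip+ctrl.tips_ahead])-s["eef_pos"]
    print("t",s["clock"],"pos",np.round(s["eef_pos"],4),r.round(2),"F",np.round(s["ft_force"],1),"open",round(s["opening"],4))
    print("units",(R.inv().apply(d)/.04).round(3),"rot",(R.inv()*T).as_rotvec().round(3))
E
python3 -c "
from h import *
go(.5645,-.029,.070,189.6)"
```

```text
clock: 1.6
eef_pos: [0.5657, -0.0319, 0.2361]
orientation: [180.0, -0.0, -170.6]
ft_force: [-0.7, 0.9, -0.1]
opening: 0.0005
grip_force: 0.0
t 1.6 pos [ 0.5657 -0.0319  0.2361] [ 1.8000e+02 -2.0000e-02 -1.7056e+02] F [-0.7  0.9 -0.1] open 0.0005
units [0.018 0.075 3.603] rot [ 0.    -0.    -0.003]
```

```bash
python3 -m inch '{"xyz":[[0,0.03,1.2],[0,0.06,2.4],[0,0.06,3.3],[0,0.06,3.6],[0,0.06,3.6]],"rot":[[0,0,0],[0,0,0],[0,0,0],[0,0,0],[0,0,0]],"gripper":[-1,-1,-1,-1,-1]}'
python3 - <<'E'
from h import *
import cv2
go(.5645,-.029,.045,189.6)
p,_=ctrl.camera("top");q,_=ctrl.camera("side")
a=cv2.resize(p[160:260,240:350],(440,400));b=cv2.resize(q[200:300,210:300],(360,400))
cv2.imwrite("pics/st1.png",np.hstack([a,b])[...,::-1])
E
```

```text
clock: 2.22
eef_pos: [0.5643, -0.0266, 0.0926]
orientation: [180.0, -0.0, -170.4]
ft_force: [-0.1, 0.1, 1.0]
opening: 0.0008
grip_force: 0.0
t 2.225 pos [ 0.5643 -0.0266  0.0926] [ 1.7998e+02 -4.0000e-02 -1.7042e+02] F [-0.1  0.1  1. ] open 0.0008
units [ 0.006 -0.061  0.64 ] rot [ 0.    -0.001 -0.   ]
```

View pics/st1.png

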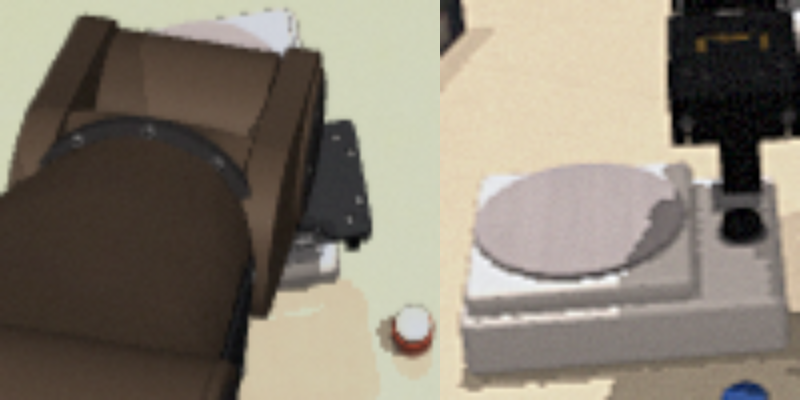

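The side crop shows the shut fingertips right above the round key at about (740,220). I press it now.

```bash
python3 -m inch '{"xyz":[[0,-0.05,0.2],[0,-0.05,0.4],[0,-0.05,0.5],[0,-0.05,0.56],[0,-0.05,0.6],[0,-0.05,0.63],[0,-0.05,0.63]],"rot":[[0,0,0],[0,0,0],[0,0,0],[0,0,0],[0,0,0],[0,0,0],[0,0,0]],"gripper":[-1,-1,-1,-1,-1,-1,-1]}'
python3 -c "
from h import *
go(.5645,-.029,.045,189.6)"
```

```text
clock: 3.2
eef_pos: [0.5646, -0.0285, 0.0673]
orientation: [180.0, 0.0, -170.4]
ft_force: [0.6, -0.6, -0.1]
opening: 0.0003
grip_force: 0.2
t 3.2 pos [ 0.5646 -0.0285  0.0673] [ 179.99    0.   -170.42] F [ 0.6 -0.6 -0.1] open 0.0003
units [ 0.005 -0.012  0.009] rot [ 0.  0. -0.]
```

```bash
python3 -m inch '{"xyz":[[0,0,0.02],[0,0,0.03]],"rot":[[0,0,0],[0,0,0]],"gripper":[-1,-1]}'; python3 -m inch '{"xyz":[[0,0,0.02],[0,0,0.02]],"rot":[[0,0,0],[0,0,0]],"gripper":[-1,-1]}'
```

```text
clock: 3.45
eef_pos: [0.5647, -0.0285, 0.0671]
orientation: [-180.0, 0.0, -170.4]
ft_force: [-4.4, -0.6, 16.2]
opening: 0.0005
grip_force: 8.5
clock: 3.7
eef_pos: [0.5647, -0.0285, 0.0671]
orientation: [-180.0, 0.1, -170.4]
ft_force: [-6.9, -0.4, 22.2]
opening: 0.0004
grip_force: 11.1
```

The key is fully down: the tips stopped at 45.1 mm and the force rose there. Now I go up and across to the balance.

```bash
python3 -m inch '{"xyz":[[0,0,-0.6],[0,0,-1.6],[0,0,-2.6],[0.2,1.2,-2.6],[0.4,2.4,-2.6],[0.6,3.6,-2.6],[0.8,4.8,-2.6],[1,6,-2.6],[1.1,7,-2.6],[1.2,7.7,-2.6],[1.215,7.76,-2.6],[1.215,7.76,-2.6]],"rot":[[0,0,0],[0,0,0],[0,0,0],[0,0,0],[0,0,-0.01],[0,0,-0.02],[0,0,-0.037],[0,0,-0.037],[0,0,-0.037],[0,0,-0.037],[0,0,-0.037],[0,0,-0.037]],"gripper":[-1,-1,-1,-1,-1,-1,-1,-1,-1,-1,-1,-1]}'
python3 - <<'E'
from h import *
import cv2
go(.465,.2697,.065,191.7)
p,dt=ctrl.camera("top");q,_=ctrl.camera("side")
f=np.load("top0.npz")
m=(p.max(2)<60).astype(np.uint8)
for n,(u,v) in {"stirrer":(296,223),"mixer":(400,253)}.items():
    s=np.s_[v-2:v+3,u-2:u+3];print(n,np.median(dt[s]),np.median(f["d"][s]))
a=cv2.resize(p[160:260,240:350],(440,400));b=cv2.resize(q[300:420,210:350],(360,400))
cv2.imwrite("pics/st2.png",np.hstack([a,b])[...,::-1])
E
```

```text
clock: 5.2
eef_pos: [0.465, 0.2691, 0.1693]
orientation: [-180.0, -0.0, -168.3]
ft_force: [-0.2, -0.6, 0.2]
opening: 0.0003
grip_force: 0.0
t 5.2 pos [0.465  0.2691 0.1693] [-1.8000e+02 -2.0000e-02 -1.6828e+02] F [-0.2 -0.6  0.2] open 0.0003
units [-0.004  0.016  2.058] rot [-0. -0.  0.]
stirrer 1.4240028 1.4131213
mixer 1.3710006 1.3717611
```

View pics/st2.png

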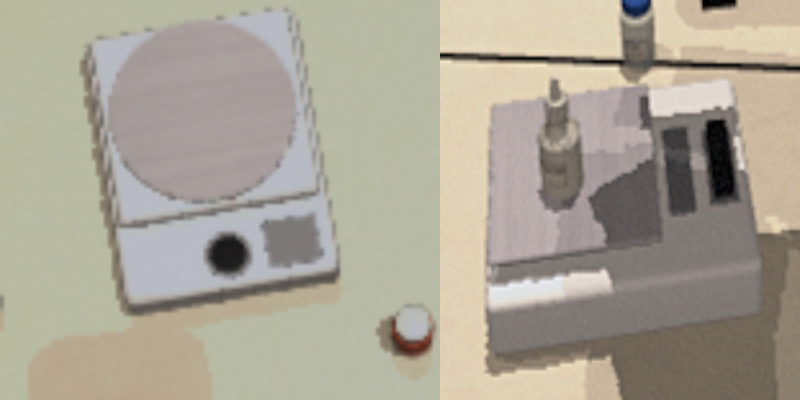

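The stirrer key is down and the stirrer has not moved (key at (228,255) in the crop). The balance is clear, so I descend onto its key.

```bash
python3 -m inch '{"xyz":[[0,0.016,0.8],[0,0.016,1.6],[0,0.016,2.05],[0,0.016,2.25],[0,0.016,2.35],[0,0.016,2.43],[0,0.016,2.5],[0,0.016,2.54],[0,0.016,2.56],[0,0.016,2.58],[0,0.016,2.58]],"rot":[[0,0,0],[0,0,0],[0,0,0],[0,0,0],[0,0,0],[0,0,0],[0,0,0],[0,0,0],[0,0,0],[0,0,0],[0,0,0]],"gripper":[-1,-1,-1,-1,-1,-1,-1,-1,-1,-1,-1]}'
```

```text
clock: 6.68
eef_pos: [0.4652, 0.2702, 0.0671]
orientation: [180.0, 0.1, -168.3]
ft_force: [-1.0, -3.5, 12.5]
opening: 0.0003
grip_force: 6.5
```

```bash
python3 -m inch '{"xyz":[[0,0,0.02],[0,0,0.02]],"rot":[[0,0,0],[0,0,0]],"gripper":[-1,-1]}'; python3 -m inch '{"xyz":[[0,0,-0.6],[0,0,-1.6],[0,0,-2.6]],"rot":[[0,0,0],[0,0,0],[0,0,0]],"gripper":[-1,-1,-1]}';  python3 -m inch '{"xyz":[[0.2,-1.2,0],[0.4,-2.4,0],[0.6,-3.6,0],[0.8,-4.8,0],[1,-6,0],[1.2,-7.2,0],[1.5,-8.4,0],[1.7,-9.6,0],[1.9,-10.8,0],[2.1,-12,0],[2.3,-13.2,0],[2.4,-13.69,0]],"rot":[[0,0,0],[0,0,0.03],[0,0,0.06],[0,0,0.1],[0,0,0.13],[0,0,0.17],[0,0,0.2],[0,0,0.24],[0,0,0.28],[0,0,0.31],[0,0,0.344],[0,0,0.344]],"gripper":[-1,-1,-1,-1,-1,-1,-1,-1,-1,-1,-1,-1]}'; python3 -m inch '{"xyz":[[0,0,0],[0,0,0]],"rot":[[0,0,0],[0,0,0]],"gripper":[-1,-1]}'
python3 - <<'E'
from h import *
import cv2
go(.482,-.2857,.073,172)
p,dt=ctrl.camera("top");q,_=ctrl.camera("side")
f=np.load("top0.npz")
for n,(u,v) in {"stirrer":(296,223),"balance":(177,262)}.items():
    s=np.s_[v-2:v+3,u-2:u+3];print(n,np.median(dt[s]),np.median(f["d"][s]))
a=cv2.resize(p[180:310,130:240],(340,400));b=cv2.resize(q[150:260,240:360],(436,400))
cv2.imwrite("pics/st3.png",np.hstack([a,b])[...,::-1])
E
```

```text
clock: 6.92
eef_pos: [0.4652, 0.2702, 0.067]
orientation: [180.0, 0.1, -168.3]
ft_force: [-2.8, -5.0, 22.6]
opening: 0.0002
grip_force: 11.1
clock: 7.3
eef_pos: [0.4646, 0.2702, 0.1704]
orientation: [180.0, -0.0, -168.3]
ft_force: [0.7, 0.5, 0.0]
opening: 0.0008
grip_force: 0.0
clock: 8.8
eef_pos: [0.4818, -0.2876, 0.1691]
orientation: [180.0, 0.0, 171.9]
ft_force: [-0.1, 0.1, 0.4]
opening: 0.0006
grip_force: 0.0
clock: 9.05
eef_pos: [0.4819, -0.2843, 0.1693]
orientation: [180.0, -0.0, 172.0]
ft_force: [0.1, 0.3, -0.2]
opening: 0.0005
grip_force: 0.0
t 9.05 pos [ 0.4819 -0.2843  0.1693] [ 1.7996e+02 -3.0000e-02  1.7205e+02] F [ 0.1  0.3 -0.2] open 0.0005
units [-0.009 -0.037  1.858] rot [ 0.001 -0.001  0.001]
stirrer 1.4245045 1.4131213
balance 1.4035459 1.3951819
```

View pics/st3.png

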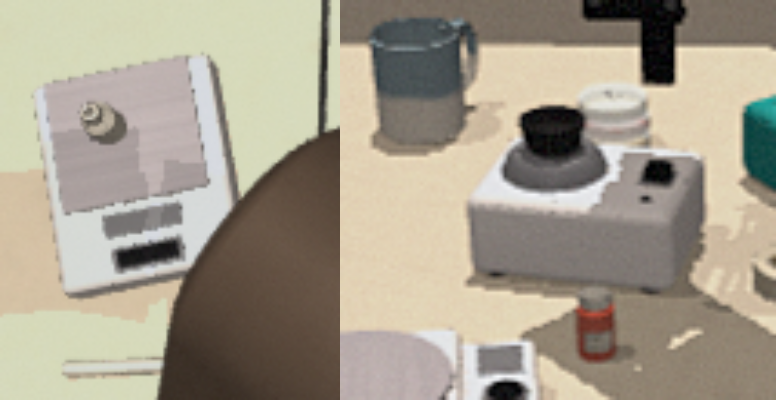

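The balance key went down 8 mm and the dropper still stands. The fingertips at (657,75) are straight above the mixer's square key at (657,172). I press it.

```bash
python3 -m inch '{"xyz":[[0,-0.035,0.7],[0,-0.035,1.2],[0,-0.035,1.45],[0,-0.035,1.6],[0,-0.035,1.68],[0,-0.035,1.75],[0,-0.035,1.81],[0,-0.035,1.85],[0,-0.035,1.87],[0,-0.035,1.885],[0,-0.035,1.885]],"rot":[[0,0,0],[0,0,0],[0,0,0],[0,0,0],[0,0,0],[0,0,0],[0,0,0],[0,0,0],[0,0,0],[0,0,0],[0,0,0]],"gripper":[-1,-1,-1,-1,-1,-1,-1,-1,-1,-1,-1]}'; python3 -m inch '{"xyz":[[0,0,0.015],[0,0,0.015]],"rot":[[0,0,0],[0,0,0]],"gripper":[-1,-1]}'
```

```text
clock: 10.52
eef_pos: [0.482, -0.2871, 0.0952]
orientation: [-180.0, 0.1, 172.0]
ft_force: [-1.7, 3.9, 15.4]
opening: -0.0
grip_force: 7.7
clock: 10.78
eef_pos: [0.482, -0.2871, 0.0951]
orientation: [-180.0, 0.1, 172.0]
ft_force: [-4.1, 5.7, 21.7]
opening: 0.0007
grip_force: 10.9
```

```bash
python3 -m inch '{"xyz":[[0,0,-0.6],[0,0,-1.6],[0,0,-2.6],[0,0,-3.4],[0,1.2,-3.4],[0,2.4,-3.4],[0,3.6,-3.4],[0,4.8,-3.4],[0,6,-3.4],[0,7,-3.4],[0,7,-3.4],[0,7,-3.4]],"rot":[[0,0,0],[0,0,0],[0,0,0],[0,0,0],[0,0,0],[0,0,0],[0,0,0],[0,0,0],[0,0,0],[0,0,0],[0,0,0],[0,0,0]],"gripper":[-1,-1,-1,-1,-1,-1,-1,-1,-1,-1,-1,-1]}'
python3 - <<'E'
from h import *
import cv2
p,dt=ctrl.camera("top");q,_=ctrl.camera("side")
f=np.load("top0.npz")
for n,(u,v) in {"balance":(177,262),"mixer":(400,253)}.items():
    s=np.s_[v-2:v+3,u-2:u+3];print(n,np.median(dt[s]),np.median(f["d"][s]))
cv2.imwrite("pics/end.png",np.hstack([cv2.resize(p,(400,300)),cv2.resize(q,(400,300))])[...,::-1])
E
```

```text
clock: 12.28
eef_pos: [0.5208, -0.0102, 0.2293]
orientation: [-180.0, 0.0, 172.0]
ft_force: [-0.1, -0.8, 0.4]
opening: 0.0001
grip_force: 0.0
balance 1.4035672 1.3951819
mixer 1.3790987 1.3717611
```

View pics/end.png

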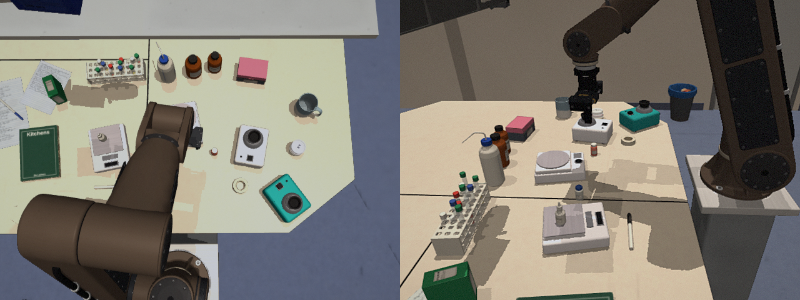

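The final picture shows everything standing where it was and the arm clear at z = 0.23. The mixer key dropped 7.3 mm, which fits a full press because it started within 1 mm of up.

```bash
python3 -c "
from plant import ctrl
print(ctrl.hand_in())"
```

```text
the job is handed in; nothing more can be done
None
```

I pressed the stirrer, balance and mixer keys fully down in that order, in about 12 s, saw nothing shifted or knocked over in the final pictures, and handed the job in; no verdict came back.

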